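# Fold and tuck the canister box flap

## Robot

A 7-joint arm with a two-finger parallel gripper is mounted at the origin on the work surface. World frame = base frame: x ahead of the robot, y to its left, z up, the work surface at z = 0. Lengths are in m, angles in rad, forces in N, time in s.
With the tool pointing down it reaches from about 0.4 to 0.875 m from the base axis. Payload 19.3 kg.
Tool frame: the origin (TCP) lies on the centre line of the jaws, within the pads' length; the fingertips stand 25 mm ahead of it and the grasp point (between the pads) lies 6 mm ahead of it; z points along the fingers, x is the direction in which the jaws open and shut, and the axes are right-handed (so a half turn about z gives the same grasp; the last joint's range is limited). The gripper opens to 85 mm and grips with 20 to 120 N. Pads are 22 mm wide; open, the fingers measure 114 mm over their backs; the gripper's body (76 mm by 85 mm) begins 54 mm behind the grasp point. The pads swing forward as they close: fully open they stand 13 mm farther back than shut.
Start: joints at [-1.26, 0.521, -0.036, 1.599, 0.021, 1.021, -0.113], TCP at [0.232, 0.58, 0.22] pointing down, gripper open.
Joint ranges: [-2.91, 2.91], [-0.3, 2.13], [-1.5, 1.42], [0.17, 2.43], [-1.26, 4.41], [0.16, 1.93], [-2.52, 2.52]. Speed limits (rad/s): [1.89, 1.89, 2.39, 2.39, 3.01, 3.01, 3.01].

## Interface

Orientations are given as a rotation vector (axis times angle).
In Python, from cell import bot gives the robot as it stands. The module is installed in compiled form; this text tells all that it offers.
- The arm moves only by the tool jog_arm, never from a script. Its argument "commands" is a list of rows, each a list of 3 entries, a list of its own where there are three numbers: the shift along the world's x, y, z in units of 30 mm (1.0 is 30 mm), then the turn, a rotation vector about the world's x, y, z in units of 8 degrees (1.0 is 8 degrees), then the closure in counts, from 0 (fully open) to 255 (shut). In form: [[[tx, ty, tz], [rx, ry, rz], fingers], ...]. A call has 1 to 20 rows; each row is the pose to reach, as a shift and turn from the pose measured when the call began; what a row does not reach only later rows make up. A row lasts 1/10 s, in which the tool goes at most 50 mm and 8.59 degrees, less where a joint would pass 70% of its speed; a pose out of reach is approached as far as the arm can. A call with a gripper value outside its range is refused whole. The fingers move at their own pace and stop on an object; the grip force is fixed at half the most. Time passes only in rows, so rows that repeat a pose let the fingers close. It gives the time, the measured TCP pose, the force and the opening at its end, in the units of the state.
- bot.state(): the state, without advancing time (a new reading comes with each control period).
- bot.capture(name): name is "scene" or "side" or "wrist"; returns a dict with "color" (384x512x3 uint8, blue, green, red), "depth" (384x512 float32, m along the optical axis (not along the pixel's ray), 0 where there is no reading), "intrinsics" (3x3 intrinsics, pixels), "world_from_camera" (4x4, takes a point from camera to world coordinates); the wrist camera has in their place "tool_from_camera" (4x4, takes a point from camera to tool coordinates, whose origin is the TCP and whose axes are the tool frame's). Camera axes: x right, y up, looking along -z (the intrinsics and any distortion apply to the point x, -y, -z); pixel columns grow to the right and rows downward; lengths in m; the calibration is good to about 2 mm. A picture is of the moment at which its call begins: read the wrist's pose just before it.
- bot.close_job(): hands the job in, once; it reports no verdict.
The state is a dict: "time_s": time; "joint_pos": joint angles; "qvel": joint speeds; "tau": joint torques, N m; "position": TCP position; "eef_rot": TCP orientation; "wrist_force": force on the tool from outside, world axes, zero at the start; "ft_torque": the same for the moment, N m; "width": opening from 0.0 (shut) to 1.0 (fully open).
Only numpy, scipy, OpenCV 4.12 (cv2) and the standard library are available. Lean on these libraries where they do the work, as an engineer would, in place of code of your own. Each camera call takes 0.05 s, during which the arm holds its last target.

## Task

Close the open canister box: fold its hinged flap over the stored canisters until it lies flat, then push it forward (it has a thumb catch for this) until its free edge is tucked fully home beneath the retaining lip, and leave it so. Just push and press with the fingers: do not pinch the flap, and do not lift or shift the canisters, dish, eyecup or ring standing around.

Things in the scene. Friction and masses are not known exactly. Their poses are not given: they have to be found in the camera images.
- box: open aluminium box, screwed to the worktop, 120 x 124 mm and 62 mm high; four wells, each with a stored canister. Origin: centre of its underside, on the worktop. Its x axis (level) points from the hinge side to the lip side, the direction in which the flap closes and slides; y runs along the hinge; z is up. At zero yaw the hinge side faces the robot.
- hinge (a point): middle of the hinge axis, 66 mm from the box centre on the -x side of the box, 64 mm above the worktop; axes as the box's. It does not move. The hinge rod is 7 mm thick.
- fold (a joint): angle of the flap about the hinge (rad): 0 = flat over the box (hard stop), 1.57 = upright, 2.4 = leaning back, outwards from the box. Starts between 1.75 and 2.3. The hinge is stiff (0.13 N m of friction): the flap stays at whatever angle it is left, and pushing it near the free edge takes about 1 to 3 N.
- tuck (a joint): how far the flap has slid in its own plane, away from the hinge (m): 0 to 0.018 (hard stop, fully home). Starts at 0 to 0.002. Sliding takes about 4 N and it stays where left. A flap slid out before it lies flat comes down on top of the lip instead of under it.
- cover: the flap's outer aluminium plate, with the thumb catch: 114 mm along the hinge, reaching from 8 to 106 mm from the hinge axis when tuck = 0. Origin on the hinge axis (shifted by tuck); x towards the free edge, y along the hinge, z out of the outer face (up when flat), which lies at z = 5 mm, so 69 mm above the worktop when flat.
- liner: the flap's inner plate, the face towards the canisters: 108 mm wide, from 13 to 98 mm from the hinge axis, z 0 to 2 mm; same origin and axes as cover. Fingers pressing on cover and liner together count as pinching the flap.
- flap_tip (a point): middle of the flap's free edge, 106 mm from the hinge axis when tuck = 0; the flap is 3 mm thick there (5 mm elsewhere); axes as cover's.
- catch (a point): foot of the thumb catch's upright face, 44 mm from the hinge axis when tuck = 0, on the outer face, mid-width. The catch is 70 mm wide; the upright face looks back to the hinge and stands 10 mm out of the plate; from its top the catch slopes down to the plate over 22 mm towards the free edge. The plate between hinge and catch is bare, as is the last 40 mm before the free edge.
- lip_edge (a point): middle of the lower edge of the fixed steel lip at its mouth, 111 mm from the hinge axis, 72.5 mm above the worktop (3.5 mm above the flat flap); axes as the box's. The lip is 112 mm wide, 4 mm thick and reaches 18 mm on, away from the hinge, to its upright back. The flat flap ends 5 mm short of the mouth and goes 13 mm under when home.
- dish: white porcelain dish, 90 mm across, 25 mm high, beyond the lip; origin under its centre
- eyecup: black rubber eyecup, 48 mm across, 28 mm high; origin under its centre
- filter_ring: blue filter ring lying flat, 52 mm across, 8 mm high; origin under its centre
- canister1: loose grey metal film canister, upright, 50 mm high, lid 35 mm across; origin under its centre; stands beside the box
- canister2: loose grey metal film canister, upright, 50 mm high, lid 35 mm across; origin under its centre; stands beside the box
- canister3: loose grey metal film canister, upright, 50 mm high, lid 35 mm across; origin under its centre; stands beside the box
- stored1: aluminium-coloured metal film canister, upright, 50 mm high, lid 35 mm across; origin under its centre; stands in a well of the box, its top 55 mm above the worktop
- stored2: aluminium-coloured metal film canister, upright, 50 mm high, lid 35 mm across; origin under its centre; stands in a well of the box, its top 55 mm above the worktop
- stored3: aluminium-coloured metal film canister, upright, 50 mm high, lid 35 mm across; origin under its centre; stands in a well of the box, its top 55 mm above the worktop
- stored4: aluminium-coloured metal film canister, upright, 50 mm high, lid 35 mm across; origin under its centre; stands in a well of the box, its top 55 mm above the worktop
Not all that is in view belongs to the job. Several things have the shape of the box; the one meant has the colours described above.

How it is judged:
By the outcome, as a careful person would: the job done as asked, in the order asked, and still so for the second after the job is handed in, with the robot touching nothing.
It also fails if it takes over 42 s, if anything falls off the work surface, if the arm or the gripper's body presses on something with over 40 N, if the wrist force passes 120 N, or if a joint passes its speed limit or range.

## Working session

There is one attempt and no reset: what is moved stays moved. The work goes in short steps, Python scripts to look and compute and a tool call to move; the robot and the scene stay as the last step left them, time stands still between calls to the robot, and variables do not carry over. Pictures are saved under pics/ and viewed, and the job is handed in when it is done.

Besides the shell and the picture viewer there is one more tool, called after "Call:" as name([rows], argument=value, ...), one row to a line, values as JSON. jog_arm: Moves the arm, as the interface text tells. Its arguments: {"type":"object","properties":{"commands":{"type":"array"}},"required":["commands"]}

```bash
mkdir -p pics
python3 - <<'E'
from cell import bot
import cv2,numpy as np,pickle
s=bot.state();print({k:np.round(v,3) for k,v in s.items()})
for n in("scene","side"):
    c=bot.capture(n);pickle.dump(c,open(f'{n}0.pkl','wb'));cv2.imwrite(f'pics/{n}0.png',cv2.resize(c['color'],(800,600)))
    print(n,c['intrinsics'].round(1).tolist(),c['world_from_camera'].round(3).tolist(),(c['depth']>0).mean(),[k for k in c])
E
```

```text
{'time_s': np.float64(0.0), 'joint_pos': array([-1.26 ,  0.522, -0.036,  1.6  ,  0.021,  1.021, -0.113]), 'qvel': array([-0.001,  0.   , -0.001, -0.   , -0.001, -0.001,  0.001]), 'tau': array([ 0.0000e+00, -9.2711e+01,  1.9800e+00, -3.6994e+01,  1.8000e-02,
        8.0000e-03, -0.0000e+00]), 'position': array([0.232, 0.58 , 0.22 ]), 'eef_rot': array([ 2.601e+00,  1.761e+00, -1.000e-03]), 'wrist_force': array([-0.409, -0.583,  0.796]), 'ft_torque': array([-0.02 , -0.049,  0.014]), 'width': np.float64(0.994)}
scene [[420.7, 0.0, 257.4], [0.0, 420.7, 188.4], [0.0, 0.0, 1.0]] [[0.612, -0.593, 0.524, 1.111], [0.791, 0.444, -0.421, -0.363], [0.017, 0.672, 0.741, 0.785], [0.0, 0.0, 0.0, 1.0]] 0.9961293538411459 ['color', 'depth', 'intrinsics', 'world_from_camera']
side [[462.4, 0.0, 258.8], [0.0, 462.4, 187.8], [0.0, 0.0, 1.0]] [[0.677, 0.549, -0.491, 0.038], [-0.736, 0.493, -0.464, -0.479], [-0.012, 0.675, 0.737, 0.907], [0.0, 0.0, 0.0, 1.0]] 0.9959513346354166 ['color', 'depth', 'intrinsics', 'world_from_camera']
```

View pics/scene0.png

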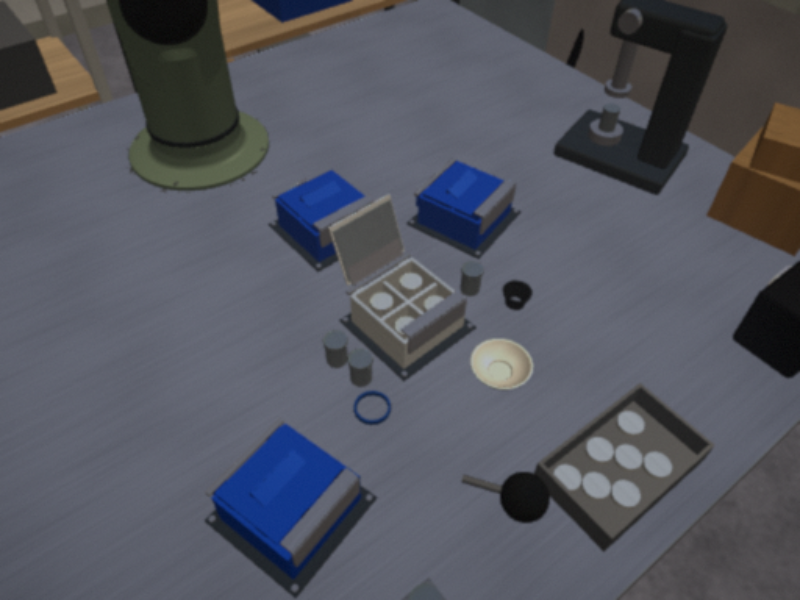

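View pics/side0.png

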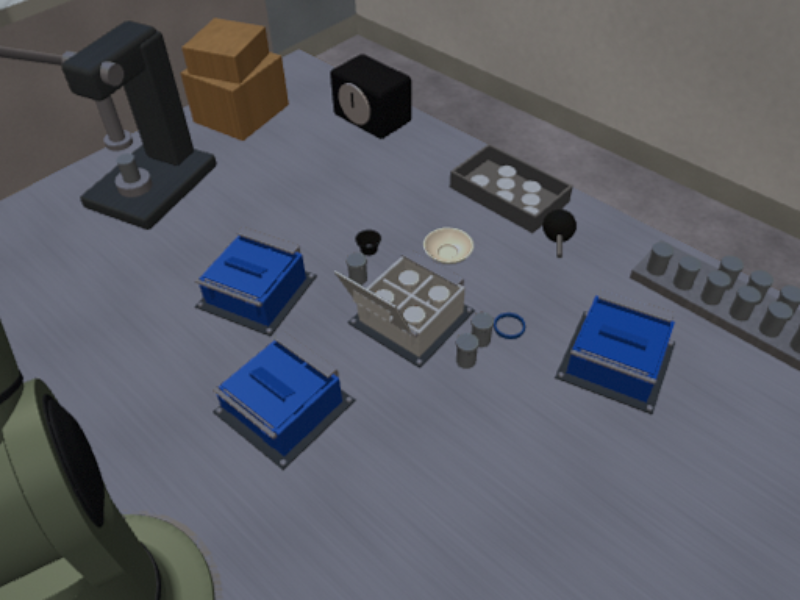

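The scene view has four box-shaped things (800x600 pixels). Three are closed blue boxes, at (320,215), (465,205) and (288,505). One is an open aluminium box at (405,305), and in the side view at (410,300). The description matches the aluminium one, so I'll check it in a crop and measure it with depth.

```bash
cat > h.py <<'E'
import numpy as np,cv2,pickle
def cloud(c):
    K=c['intrinsics'];d=c['depth'];v,u=np.mgrid[:384,:512]
    x=(u-K[0,2])/K[0,0]*d;y=(v-K[1,2])/K[1,1]*d
    P=np.stack([x,-y,-d,np.ones_like(d)],-1)
    return (P@c['world_from_camera'].T)[...,:3]
E
python3 - <<'E'
from h import *
for n,(x0,y0,x1,y1) in {'scene':(200,115,350,280),'side':(205,140,345,245)}.items():
    c=pickle.load(open(n+'0.pkl','rb'));W=cloud(c)
    cv2.imwrite(f'pics/{n}0c.png',cv2.resize(c['color'][y0:y1,x0:x1],None,fx=4,fy=4,interpolation=cv2.INTER_CUBIC)[:600,:800])
    for (u,v) in {'scene':[(235,150),(263,180),(283,199),(278,206),(297,193),(262,208)],'side':[(262,178),(280,178),(262,215),(298,190)]}[n]:
        print(n,u,v,W[v,u].round(4))
    t=W[...,2];print('table',np.median(t[250:300,100:130]))
E
```

```text
scene 235 150 [0.5191 0.0435 0.1253]
scene 263 180 [0.5819 0.0785 0.0558]
scene 283 199 [0.6695 0.0655 0.0767]
scene 278 206 [0.6739 0.0479 0.0694]
scene 297 193 [0.6707 0.1067 0.0701]
scene 262 208 [0.664  0.0103 0.0802]
table 0.000556188967935578
side 262 178 [0.6348 0.0726 0.0569]
side 280 178 [0.6658 0.039  0.0563]
side 262 215 [ 0.5451 -0.009   0.0572]
side 298 190 [0.705  0.0084 0.0013]
table 0.0011505781927670378
```

View pics/scene0c.png

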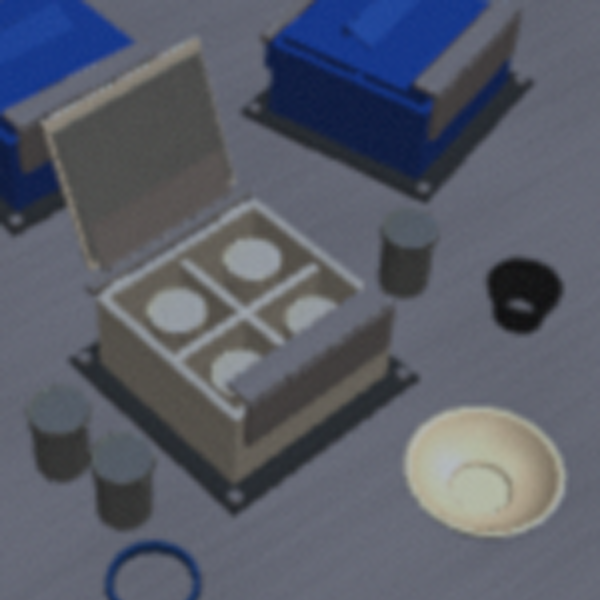

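View pics/side0c.png

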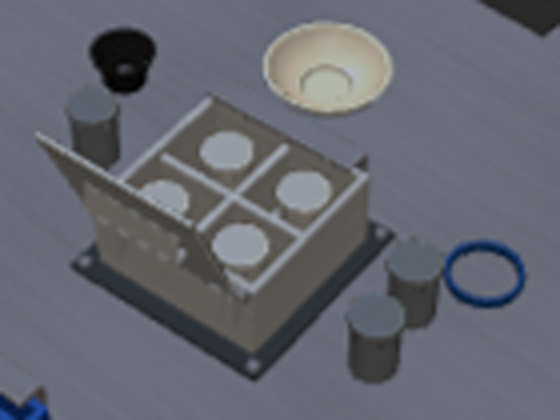

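Run:
```python
from h import *
A=[]
for n in('scene','side'):
    c=pickle.load(open(n+'0.pkl','rb'));W=cloud(c).reshape(-1,3);B=c['color'].reshape(-1,3).astype(int)
    m=(W[:,0]>.46)&(W[:,0]<.72)&(W[:,1]>-.06)&(W[:,1]<.16)&(B[:,0]-B[:,2]<40)
    P=W[m]
    lip=P[(P[:,2]>.0735)&(P[:,2]<.080)&(P[:,0]>.6)]
    print(n,'lip',len(lip),cv2.minAreaRect((lip[:,:2]*1000).astype(np.float32)))
    bx=P[(P[:,2]>.045)&(P[:,2]<.082)&(P[:,0]>.5)]
    print(n,'box',len(bx),cv2.minAreaRect((bx[:,:2]*1000).astype(np.float32)))
    fl=P[(P[:,2]>.085)]
    m0=fl.mean(0);u,s,vt=np.linalg.svd(fl-m0,full_matrices=False)
    print(n,'flap',len(fl),m0.round(4),vt.round(3).tolist(),(s/np.sqrt(len(fl))).round(4),'top',fl[:,2].max(),np.percentile(fl,[1,99],axis=0).round(3).tolist())
```

```text
scene lip 352 ((664.1315307617188, 53.8896484375), (21.676443099975586, 112.68329620361328), 3.769486904144287)
scene box 2499 ((605.97607421875, 48.184844970703125), (141.41769409179688, 221.77413940429688), 3.360299587249756)
scene flap 1471 [0.5202 0.0403 0.1257] [[0.079, -0.997, -0.016], [0.377, 0.044, -0.925], [0.923, 0.067, 0.38]] [0.0328 0.0249 0.0015] top 0.16432921961098523 [[0.501, -0.013, 0.085], [0.539, 0.098, 0.163]]
side lip 250 ((664.334228515625, 52.40053939819336), (22.62201690673828, 113.29058074951172), 4.748791217803955)
side box 1650 ((608.738037109375, 49.58998107910156), (218.7071990966797, 145.52685546875), 89.96411895751953)
side flap 490 [0.5135 0.0353 0.13  ] [[-0.135, 0.98, 0.144], [0.262, 0.176, -0.949], [0.956, 0.09, 0.28]] [0.0323 0.022  0.0027] top 0.1668227216309187 [[0.499, -0.016, 0.088], [0.535, 0.096, 0.165]]
```

The crop confirms it: the aluminium box has its flap leaning back towards the robot, at crop pixel (135,150), and the lip at (315,345). My measurements:

| Quantity | Value |
|---|---|
| Box yaw | about 4.2° |
| Hinge position | about (0.543, 0.045, 0.064) |
| Fold angle | about 1.96 |
| Flap tip z | about 0.163 (expected 0.162) |
| Lip width | 113 mm (112 given) |

I'll approach from behind the flap with the jaws shut and the jaw axis along the hinge.

Call:
jog_arm([
  [[8.0, -18.0, 0.3], [0, 0, 3.3], 255],
  [[8.0, -18.0, 0.3], [0, 0, 3.3], 255],
  [[8.0, -18.0, 0.3], [0, 0, 3.3], 255],
  [[8.0, -18.0, 0.3], [0, 0, 3.3], 255],
  [[8.0, -18.0, 0.3], [0, 0, 3.3], 255],
  [[8.0, -18.0, 0.3], [0, 0, 3.3], 255],
  [[8.0, -18.0, 0.3], [0, 0, 3.3], 255],
  [[8.0, -18.0, 0.3], [0, 0, 3.3], 255],
  [[8.0, -18.0, 0.3], [0, 0, 3.3], 255],
  [[8.0, -18.0, 0.3], [0, 0, 3.3], 255],
  [[8.0, -18.0, 0.3], [0, 0, 3.3], 255],
  [[8.0, -18.0, 0.3], [0, 0, 3.3], 255],
  [[8.0, -18.0, 0.3], [0, 0, 3.3], 255],
  [[8.0, -18.0, 0.3], [0, 0, 3.3], 255],
  [[8.0, -18.0, 0.3], [0, 0, 3.3], 255],
  [[8.0, -18.0, 0.3], [0, 0, 3.3], 255],
  [[8.0, -18.0, 0.3], [0, 0, 3.3], 255],
  [[8.0, -18.0, 0.3], [0, 0, 3.3], 255],
])

```text
time_s: 1.9
position: [0.4721, 0.0405, 0.2289]
eef_rot: [2.129, 2.309, -0.001]
wrist_force: [-0.5, 0.2, -0.3]
width: 0.002
```

Call:
jog_arm([
  [[0, 0, -1.9], [0, 0, 0], 255],
  [[0, 0, -1.9], [0, 0, 0], 255],
  [[0, 0, -1.9], [0, 0, 0], 255],
  [[0, 0, -1.9], [0, 0, 0], 255],
])

```text
time_s: 2.3
position: [0.4726, 0.0406, 0.1731]
eef_rot: [2.129, 2.309, 0.0]
wrist_force: [0.3, -0.0, 0.5]
width: -0.001
```

```bash
cat > look.py <<'E'
import sys
from cell import bot
from h import *
t=sys.argv[1]
s=bot.state();print(s['time_s'],np.round(s['position'],4),np.round(s['eef_rot'],3),np.round(s['wrist_force'],2),np.round(s['joint_pos'],2))
ims=[]
for n,(x0,y0) in {'scene':(200,100),'side':(205,110)}.items():
    c=bot.capture(n);pickle.dump(c,open(f'{n}{t}.pkl','wb'))
    ims.append(cv2.resize(c['color'][y0:y0+180,x0:x0+133],(400,541),interpolation=cv2.INTER_CUBIC))
cv2.imwrite(f'pics/l{t}.png',np.hstack(ims))
E
python3 look.py 1
```

```text
2.3 [0.4726 0.0406 0.1731] [2.129 2.309 0.   ] [ 0.3  -0.02  0.47] [-0.27  0.35  0.07  2.04 -0.03  0.75  1.47]
```

View pics/l1.png

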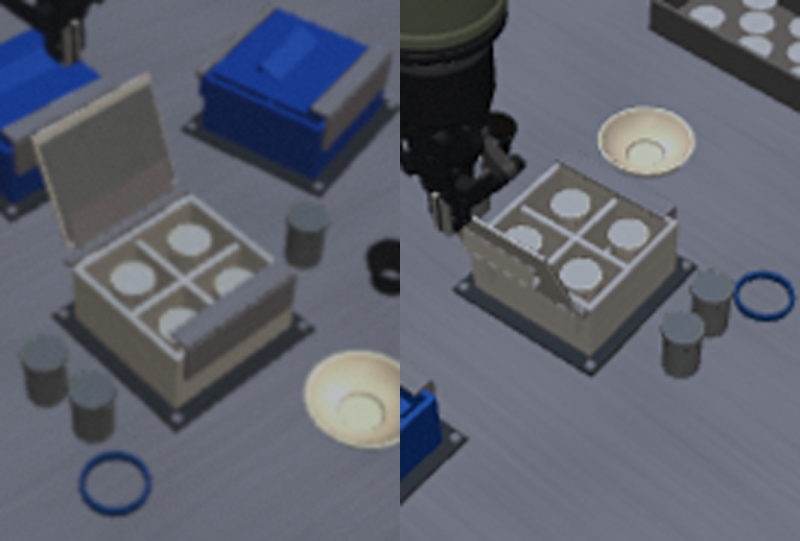

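Run:
```python
from h import *
for n,us in {'side':[(216,183),(219,186),(216,187),(219,180)],'scene':[(221,118),(224,118),(222,120),(223,115)]}.items():
    c=pickle.load(open(n+'1.pkl','rb'));W=cloud(c)
    for u,v in us:print(n,u,v,W[v,u].round(4))
    R=c['world_from_camera'];K=c['intrinsics']
    for p in ([.473,.04,.148],[.473,.04,.173]):
        q=np.linalg.inv(R)@np.r_[p,1];print(p,'->',K[0,0]*q[0]/-q[2]+K[0,2],-K[1,1]*q[1]/-q[2]+K[1,2])
```

```text
side 216 183 [0.4612 0.0444 0.1966]
side 219 186 [ 0.0376 -0.4788  0.9073]
side 216 187 [ 5.683e-01  1.787e-01 -2.000e-04]
side 219 180 [0.4619 0.0343 0.2123]
[0.473, 0.04, 0.148] -> 223.06231578957227 196.18153856907927
[0.473, 0.04, 0.173] -> 222.260739009704 188.49569630442795
scene 221 118 [0.4788 0.0361 0.1959]
scene 224 118 [0.4813 0.0424 0.1945]
scene 222 120 [0.4823 0.0362 0.1924]
scene 223 115 [0.4827 0.0393 0.2052]
[0.473, 0.04, 0.148] -> 221.94864601551012 132.55075084229554
[0.473, 0.04, 0.173] -> 221.449663840899 124.08451032383125
```

Run:
```python
from h import *
from cell import bot
a=[]
for n,(x0,y0) in {'scene':(190,80),'side':(185,140)}.items():
    c=pickle.load(open(n+'1.pkl','rb'))
    a.append(cv2.resize(c['color'][y0:y0+75,x0:x0+66],None,fx=6,fy=6,interpolation=cv2.INTER_NEAREST))
    W=cloud(c);u=222 if n=='scene' else 217
    r=range(100,140,2) if n=='scene' else range(160,200,2)
    print(n,[(v,W[v,u].round(3).tolist(),c['color'][v,u].tolist()) for v in r])
cv2.imwrite('pics/z1.png',np.hstack(a))
c=bot.capture('wrist');cv2.imwrite('pics/w1.png',c['color']);print(c['tool_from_camera'].round(3).tolist())
```

```text
scene [(100, [0.489, 0.035, 0.251], [21, 19, 17]), (102, [0.484, 0.037, 0.242], [22, 20, 18]), (104, [0.485, 0.037, 0.237], [22, 18, 19]), (106, [0.483, 0.038, 0.23], [27, 23, 23]), (108, [0.484, 0.037, 0.226], [39, 38, 39]), (110, [0.482, 0.038, 0.219], [64, 65, 67]), (112, [0.483, 0.037, 0.215], [68, 71, 73]), (114, [0.485, 0.035, 0.211], [67, 69, 70]), (116, [0.482, 0.037, 0.203], [67, 69, 69]), (118, [0.481, 0.038, 0.196], [65, 68, 68]), (120, [0.482, 0.036, 0.192], [63, 65, 66]), (122, [0.36, 0.114, 0.071], [111, 55, 36]), (124, [0.366, 0.109, 0.07], [140, 55, 20]), (126, [0.373, 0.105, 0.07], [141, 57, 23]), (128, [0.38, 0.1, 0.07], [142, 57, 22]), (130, [0.388, 0.095, 0.071], [142, 68, 42]), (132, [0.399, 0.087, 0.076], [127, 108, 101]), (134, [0.407, 0.082, 0.077], [121, 107, 105]), (136, [0.415, 0.076, 0.079], [118, 106, 103]), (138, [0.417, 0.074, 0.075], [115, 115, 117])]
side [(160, [0.455, 0.025, 0.281], [19, 17, 14]), (162, [0.457, 0.029, 0.271], [18, 16, 15]), (164, [0.457, 0.029, 0.266], [18, 17, 16]), (166, [0.457, 0.03, 0.259], [20, 16, 17]), (168, [0.457, 0.031, 0.253], [20, 18, 17]), (170, [0.46, 0.035, 0.243], [19, 17, 15]), (172, [0.46, 0.035, 0.237], [16, 15, 15]), (174, [0.465, 0.042, 0.223], [104, 107, 109]), (176, [0.464, 0.042, 0.218], [37, 38, 39]), (178, [0.461, 0.039, 0.216], [34, 35, 35]), (180, [0.463, 0.042, 0.206], [49, 50, 51]), (182, [0.463, 0.043, 0.2], [50, 51, 52]), (184, [0.463, 0.043, 0.193], [63, 64, 65]), (186, [0.573, 0.18, -0.001], [105, 96, 94]), (188, [0.566, 0.172, 0.002], [128, 113, 110]), (190, [0.562, 0.168, 0.001], [127, 113, 109]), (192, [0.556, 0.161, 0.003], [127, 112, 110]), (194, [0.553, 0.159, -0.001], [127, 113, 109]), (196, [0.547, 0.152, 0.002], [126, 111, 108]), (198, [0.542, 0.147, 0.002], [124, 111, 108])]
[[1.0, -0.001, -0.001, -0.0], [-0.001, -0.946, -0.323, -0.084], [-0.0, 0.323, -0.946, -0.153], [0.0, 0.0, 0.0, 1.0]]
```

View pics/z1.png

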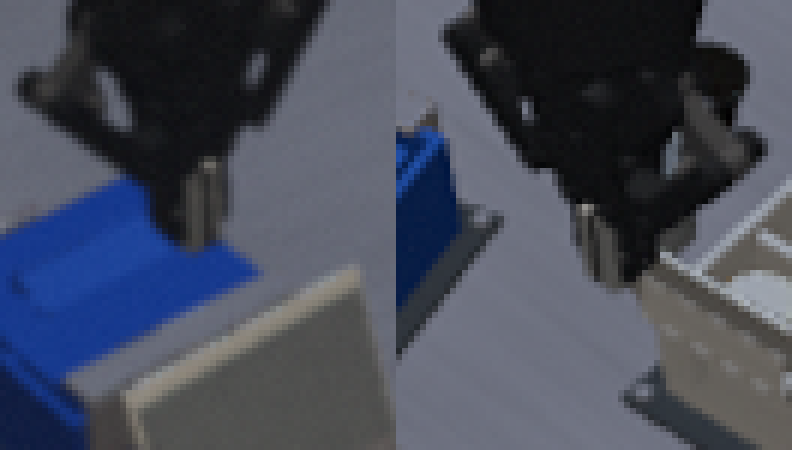

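View pics/w1.png

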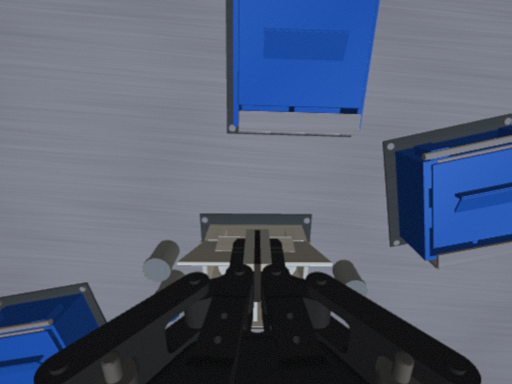

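```bash
python3 look.py 2
python3 - <<'E'
from h import *
for n in('scene','side'):
    c=pickle.load(open(n+'2.pkl','rb'));W=cloud(c);B=c['color'].astype(int)
    m=(abs(W[...,0]-.473)<.04)&(abs(W[...,1]-.04)<.04)&(W[...,2]>.17)&(W[...,2]<.27)&(B.max(-1)<90)
    print(n,m.sum(),np.percentile(W[m],[0,2,50],axis=0).round(3).tolist())
    m2=m&(W[...,2]<.205);print(W[m2].min(0),W[m2].max(0),np.argwhere(m2).max(0))
E
```

```text
2.45 [0.4727 0.0406 0.1732] [2.129e+00 2.308e+00 2.000e-03] [-0.01 -0.83 -0.3 ] [-0.27  0.35  0.07  2.04 -0.03  0.75  1.47]
scene 568 [[0.458, 0.0, 0.188], [0.465, 0.003, 0.193], [0.482, 0.037, 0.24]]
[0.46756953 0.02757462 0.1879588 ] [0.48395094 0.05430523 0.20479555] [121 227]
side 495 [[0.453, 0.001, 0.187], [0.455, 0.004, 0.193], [0.462, 0.033, 0.241]]
[0.46060807 0.02562184 0.18651683] [0.48134933 0.05407436 0.20492963] [188 228]
```

Run:
```python
from h import *
from cell import bot
from scipy.spatial.transform import Rotation as R
s=bot.state();c=bot.capture('wrist');print(c['intrinsics'])
T=np.eye(4);T[:3,:3]=R.from_rotvec(s['eef_rot']).as_matrix();T[:3,3]=s['position']
d=dict(c);d['world_from_camera']=T@c['tool_from_camera'];W=cloud(d)
d['world_from_camera']=c['tool_from_camera'];L=cloud(d)
for u,v in [(300,50),(100,50),(100,200),(305,50),(305,120),(250,258),(220,258),(160,270),(345,285)]:print(u,v,W[v,u].round(4))
for v in range(226,300,4):print(v,L[v,250].round(4),L[v,257].round(4),c['color'][v,250])
```

```text
[[265.48387274   0.         256.98511187]
 [  0.         265.48387274 188.78839526]
 [  0.           0.           1.        ]]
300 50 [0.3469 0.0672 0.0708]
100 50 [ 3.534e-01 -1.427e-01  1.000e-04]
100 200 [ 5.326e-01 -1.620e-01  2.000e-04]
305 50 [0.3468 0.0713 0.0722]
305 120 [0.4042 0.0785 0.0774]
250 258 [0.4611 0.0361 0.2165]
220 258 [0.5081 0.0146 0.1487]
160 270 [ 0.5983 -0.069   0.0494]
345 285 [0.4567 0.0747 0.2373]
226 [-0.0093  0.0776  0.1661] [0.     0.0772 0.1652] [ 92  97 101]
230 [-0.0042 -0.0117 -0.0153] [-0.0001 -0.0119 -0.0158] [73 78 79]
234 [-0.0041 -0.0116 -0.02  ] [-0.0001 -0.0113 -0.0195] [74 79 78]
238 [-0.004  -0.012  -0.0251] [-0.0001 -0.0119 -0.025 ] [74 78 79]
242 [-0.0039 -0.0114 -0.0284] [-0.0001 -0.0119 -0.0294] [74 77 78]
246 [-0.0037 -0.012  -0.0335] [-0.0001 -0.0119 -0.0333] [75 79 79]
250 [-0.0037 -0.0113 -0.0362] [-0.0001 -0.0115 -0.0365] [73 78 78]
254 [-0.0036 -0.0111 -0.0394] [-0.0001 -0.0114 -0.0399] [73 76 78]
258 [-0.0035 -0.0116 -0.0437] [-0.0002 -0.0125 -0.0451] [73 77 79]
262 [-0.0034 -0.0117 -0.0471] [-0.0002 -0.0117 -0.0471] [73 78 79]
266 [-0.0034 -0.0099 -0.0477] [-0.0001 -0.0096 -0.0473] [140 148 150]
270 [-0.0032 -0.0126 -0.0544] [-0.0001 -0.0082 -0.0484] [15 16 14]
274 [-0.0031 -0.0129 -0.0576] [-0.0001 -0.0059 -0.0483] [23 19 20]
278 [-0.0031 -0.0127 -0.0601] [-0.0001 -0.0036 -0.0482] [17 14 14]
282 [-0.003  -0.0126 -0.0625] [-0.0001 -0.0008 -0.0474] [22 22 22]
286 [-0.0031 -0.0102 -0.062 ] [-0.0001  0.0013 -0.0478] [18 17 17]
290 [-0.003  -0.0092 -0.0632] [-0.0001  0.0035 -0.0479] [28 26 27]
294 [-0.0032 -0.0031 -0.0584] [-0.0001  0.0056 -0.0482] [32 30 30]
298 [-0.0032 -0.001  -0.0585] [-0.0001  0.0088 -0.0473] [32 31 30]
```

All three cameras agree on the shut fingertips, but they disagree with the text. They put the tips at tool z ≈ -14 mm (world z 0.187), and the text says +25 mm. I'll use the measured value and check it on contact. I'll lower 40 mm and then compute the arc.

Call:
jog_arm([
  [[0, 0, -1.3], [0, 0, 0], 255],
  [[0, 0, -1.3], [0, 0, 0], 255],
  [[0, 0, -1.3], [0, 0, 0], 255],
])

```text
time_s: 2.9
position: [0.4721, 0.0404, 0.134]
eef_rot: [2.13, 2.309, -0.001]
wrist_force: [0.1, -1.1, 0.0]
width: -0.002
```

```bash
cat > arc.py <<'E'
import sys
from cell import bot
from h import *
H=np.array([.5430,.045,.064]);ex=np.array([.9973,.073,0])
TIP=-.014; r=.092
def tcp(th,r=r,lift=0):
    C=np.array([r*np.cos(th)-.005*np.sin(th), r*np.sin(th)+.005*np.cos(th)+lift])
    return H+ex*(C[0]-.0115)+np.array([0,0,C[1]+TIP])
if __name__=='__main__':
    p=bot.state()['position'];print(p.round(4))
    for th in map(float,sys.argv[1:]):
        t=tcp(th);print(th,t.round(4),((t-p)/.03).round(2).tolist())
E
python3 arc.py 1.96 1.8 1.65 1.5 1.35 1.2 1.05 .9 .75 .6 .45 .3 .15 0
```

```text
[0.4721 0.0404 0.134 ]
1.96 [0.4921 0.0413 0.1332] [0.67, 0.03, -0.03]
1.8 [0.5058 0.0423 0.1385] [1.12, 0.06, 0.15]
1.65 [0.5193 0.0433 0.1413] [1.57, 0.1, 0.24]
1.5 [0.533  0.0443 0.1421] [2.03, 0.13, 0.27]
1.35 [0.5468 0.0453 0.1409] [2.49, 0.16, 0.23]
1.2 [0.5601 0.0463 0.1376] [2.93, 0.2, 0.12]
1.05 [0.5729 0.0472 0.1323] [3.36, 0.23, -0.06]
0.9 [0.5847 0.048  0.1252] [3.75, 0.26, -0.29]
0.75 [0.5953 0.0488 0.1164] [4.1, 0.28, -0.59]
0.6 [0.6044 0.0495 0.1061] [4.41, 0.3, -0.93]
0.45 [0.612  0.05   0.0945] [4.66, 0.32, -1.32]
0.3 [0.6177 0.0505 0.082 ] [4.85, 0.34, -1.73]
0.15 [0.6215 0.0507 0.0687] [4.98, 0.35, -2.18]
0.0 [0.6233 0.0509 0.055 ] [5.04, 0.35, -2.63]
```

Call:
jog_arm([
  [[0.35, 0.02, 0], [0, 0, 0], 255],
  [[0.65, 0.03, 0], [0, 0, 0], 255],
  [[0.9, 0.05, 0.1], [0, 0, 0], 255],
  [[1.1, 0.06, 0.15], [0, 0, 0], 255],
  [[1.35, 0.08, 0.2], [0, 0, 0], 255],
  [[1.6, 0.1, 0.24], [0, 0, 0], 255],
  [[1.8, 0.11, 0.26], [0, 0, 0], 255],
  [[2.0, 0.13, 0.27], [0, 0, 0], 255],
  [[2.25, 0.14, 0.25], [0, 0, 0], 255],
  [[2.5, 0.16, 0.23], [0, 0, 0], 255],
  [[2.5, 0.16, 0.23], [0, 0, 0], 255],
])

```text
time_s: 4.0
position: [0.548, 0.0453, 0.1406]
eef_rot: [2.129, 2.309, -0.001]
wrist_force: [-1.4, 0.5, -0.0]
width: 0.0
```

```bash
python3 look.py 3; python3 arc.py 1.2 1.05 .9 .75 .6 .45 .3 .15 0
```

```text
4.0 [0.548  0.0453 0.1406] [ 2.129e+00  2.309e+00 -1.000e-03] [-1.35  0.55 -0.  ] [-0.24  0.51  0.07  1.88 -0.05  0.76  1.5 ]
[0.5472 0.0451 0.1407]
1.2 [0.5601 0.0463 0.1376] [0.43, 0.04, -0.1]
1.05 [0.5729 0.0472 0.1323] [0.86, 0.07, -0.28]
0.9 [0.5847 0.048  0.1252] [1.25, 0.1, -0.52]
0.75 [0.5953 0.0488 0.1164] [1.6, 0.12, -0.81]
0.6 [0.6044 0.0495 0.1061] [1.91, 0.14, -1.15]
0.45 [0.612  0.05   0.0945] [2.16, 0.16, -1.54]
0.3 [0.6177 0.0505 0.082 ] [2.35, 0.18, -1.96]
0.15 [0.6215 0.0507 0.0687] [2.48, 0.19, -2.4]
0.0 [0.6233 0.0509 0.055 ] [2.54, 0.19, -2.86]
```

View pics/l3.png

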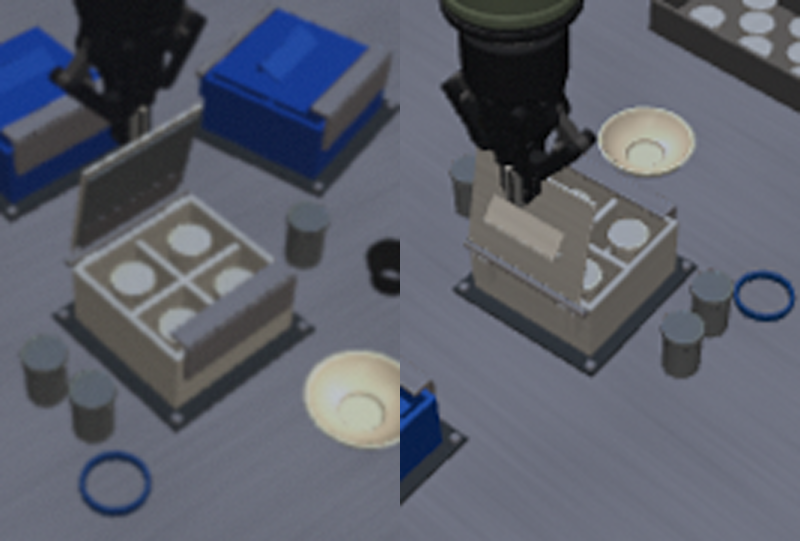

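The flap has passed upright and the fingertip bears on its outer face near the free edge, at about (515,195) in the side half. The force is 1.4 N, as expected.

Call:
jog_arm([
  [[0.22, 0.02, -0.05], [0, 0, 0], 255],
  [[0.43, 0.04, -0.1], [0, 0, 0], 255],
  [[0.65, 0.05, -0.18], [0, 0, 0], 255],
  [[0.86, 0.07, -0.28], [0, 0, 0], 255],
  [[1.06, 0.08, -0.4], [0, 0, 0], 255],
  [[1.25, 0.1, -0.52], [0, 0, 0], 255],
  [[1.43, 0.11, -0.66], [0, 0, 0], 255],
  [[1.6, 0.12, -0.81], [0, 0, 0], 255],
  [[1.76, 0.13, -0.98], [0, 0, 0], 255],
  [[1.91, 0.14, -1.15], [0, 0, 0], 255],
  [[1.91, 0.14, -1.15], [0, 0, 0], 255],
])

```text
time_s: 5.2
position: [0.6045, 0.0493, 0.1052]
eef_rot: [-2.13, -2.309, 0.003]
wrist_force: [-0.2, -0.8, -1.1]
width: -0.0
```

```bash
python3 look.py 4; python3 arc.py .45 .3 .15 0
python3 - <<'E'
from h import *
H=np.array([.543,.045,.064])
for n in('scene','side'):
    c=pickle.load(open(n+'4.pkl','rb'));P=cloud(c).reshape(-1,3);B=c['color'].reshape(-1,3).astype(int)
    x=(P-H)@[.9973,.073,0];y=(P-H)@[-.073,.9973,0];z=P[:,2]-.064
    m=(x>-.02)&(x<.12)&(abs(y)<.07)&(z>.018)&(abs(y)>.03)&(z<.1)&(B.min(-1)>60)
    if m.sum()>20:
        a=np.arctan2(z[m],x[m]);print(n,m.sum(),np.percentile(a,[5,25,50,75,95]).round(3),np.hypot(x[m],z[m]).max(), z[m].max())
E
```

```text
5.2 [0.6045 0.0493 0.1052] [-2.13  -2.309  0.003] [-0.19 -0.82 -1.14] [-0.22  0.63  0.06  1.75 -0.05  0.76  1.52]
[0.6043 0.0493 0.1059]
0.45 [0.612  0.05   0.0945] [0.26, 0.03, -0.38]
0.3 [0.6177 0.0505 0.082 ] [0.45, 0.04, -0.8]
0.15 [0.6215 0.0507 0.0687] [0.57, 0.05, -1.24]
0.0 [0.6233 0.0509 0.055 ] [0.63, 0.05, -1.7]
scene 294 [0.628 0.647 0.659 0.689 0.776] 0.10937234764056701 0.06547459693125873
side 677 [0.62  0.643 0.669 0.712 0.818] 0.10834499490694213 0.06614938568793488
```

View pics/l4.png

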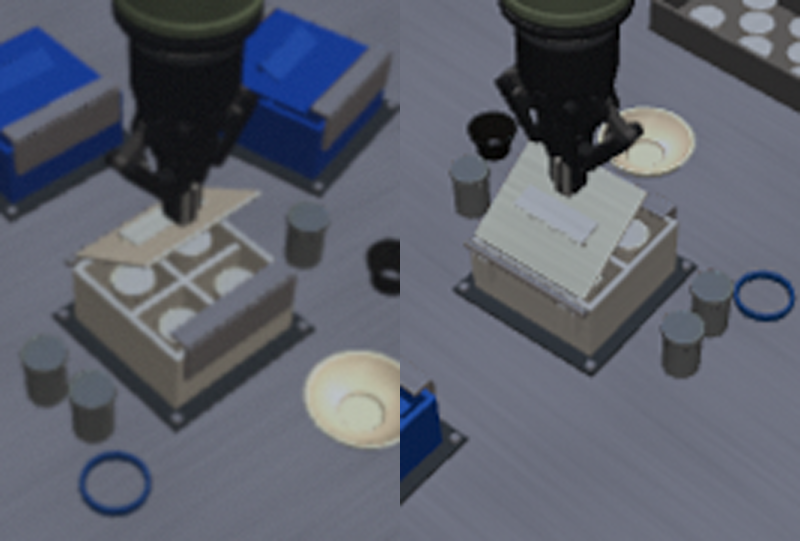

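The measured fold is about 0.59 against the commanded 0.6, so the -14 mm tip offset holds. I'll continue to flat and press slightly.

Call:
jog_arm([
  [[0.13, 0.02, -0.19], [0, 0, 0], 255],
  [[0.26, 0.03, -0.38], [0, 0, 0], 255],
  [[0.36, 0.04, -0.6], [0, 0, 0], 255],
  [[0.45, 0.04, -0.8], [0, 0, 0], 255],
  [[0.51, 0.05, -1.02], [0, 0, 0], 255],
  [[0.57, 0.05, -1.24], [0, 0, 0], 255],
  [[0.6, 0.05, -1.45], [0, 0, 0], 255],
  [[0.61, 0.05, -1.6], [0, 0, 0], 255],
  [[0.61, 0.05, -1.7], [0, 0, 0], 255],
  [[0.61, 0.05, -1.75], [0, 0, 0], 255],
  [[0.61, 0.05, -1.75], [0, 0, 0], 255],
])

```text
time_s: 6.4
position: [0.6232, 0.0509, 0.0544]
eef_rot: [2.129, 2.308, -0.0]
wrist_force: [-3.0, -1.2, 19.5]
width: -0.0
```

```bash
python3 look.py 5
```

```text
6.4 [0.6232 0.0509 0.0544] [ 2.129  2.308 -0.   ] [-2.99 -1.25 19.49] [-0.21  0.73  0.06  1.72 -0.06  0.69  1.52]
```

View pics/l5.png

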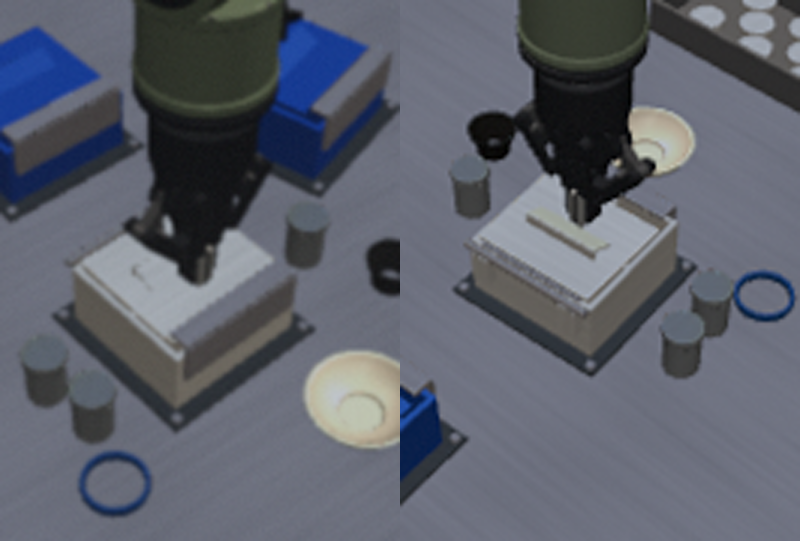

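It's down on the hard stop: 19.5 N upward at TCP z 0.0544, where I predicted 0.055. Now I'll lift, go back over the hinge side and check the catch position.

Call:
jog_arm([
  [[0, 0, 0.5], [0, 0, 0], 255],
  [[0, 0, 1.2], [0, 0, 0], 255],
  [[-0.8, -0.06, 1.2], [0, 0, 0], 255],
  [[-1.73, -0.13, 1.2], [0, 0, 0], 255],
  [[-1.73, -0.13, 1.2], [0, 0, 0], 255],
])

```text
time_s: 7.0
position: [0.5685, 0.0466, 0.091]
eef_rot: [2.13, 2.309, -0.002]
wrist_force: [0.7, -0.0, 0.6]
width: -0.005
```

```bash
python3 look.py 6;  python3 - <<'E'
from h import *
H=np.array([.543,.045,.064])
for n in('scene','side'):
    c=pickle.load(open(n+'6.pkl','rb'));P=cloud(c).reshape(-1,3)
    x=(P-H)@[.9973,.073,0];y=(P-H)@[-.073,.9973,0];z=P[:,2]
    b=(abs(y)<.055)&(z<.095)
    for nm,m in {'front':b&(x>.075)&(x<.102),'back':b&(x>.01)&(x<.04)&(abs(y)>.04)}.items():
        if m.sum()>10: print(n,nm,m.sum(),np.percentile(z[m],[10,50,90]).round(4))
    k=(abs(y)<.033)&(abs(y)>.018)&(x>.02)&(x<.09)&(z<.09)&(z>.06)
    for a in range(34,74,4):
        q=k&(x>a/1e3)&(x<=(a+4)/1e3)
        if q.sum(): print(n,a,q.sum(),np.median(z[q]).round(4))
    l=(abs(y)<.05)&(x>.10)&(x<.14)&(z>.0735)&(z<.085)
    print('lip x',np.percentile(x[l],[2,98]).round(4))
E
```

```text
7.0 [0.5685 0.0466 0.091 ] [ 2.130e+00  2.309e+00 -2.000e-03] [ 0.69 -0.03  0.6 ] [-0.23  0.61  0.06  1.85 -0.05  0.68  1.51]
scene front 430 [0.0679 0.0697 0.0713]
scene back 124 [0.0678 0.0697 0.0711]
scene 34 15 0.0704
scene 38 5 0.0696
scene 42 2 0.0789
scene 46 21 0.0791
scene 50 23 0.0778
scene 54 23 0.0755
scene 58 20 0.0741
scene 62 20 0.072
scene 66 22 0.07
scene 70 15 0.07
lip x [0.1125 0.1314]
side front 231 [0.0673 0.0697 0.0721]
side back 126 [0.0663 0.0699 0.0718]
side 34 16 0.0698
side 38 11 0.0696
side 42 14 0.0711
side 46 14 0.0747
side 50 4 0.0785
side 54 5 0.0766
side 58 7 0.0743
side 62 5 0.0728
side 66 4 0.0712
side 70 7 0.0706
lip x [0.1118 0.131 ]
```

View pics/l6.png

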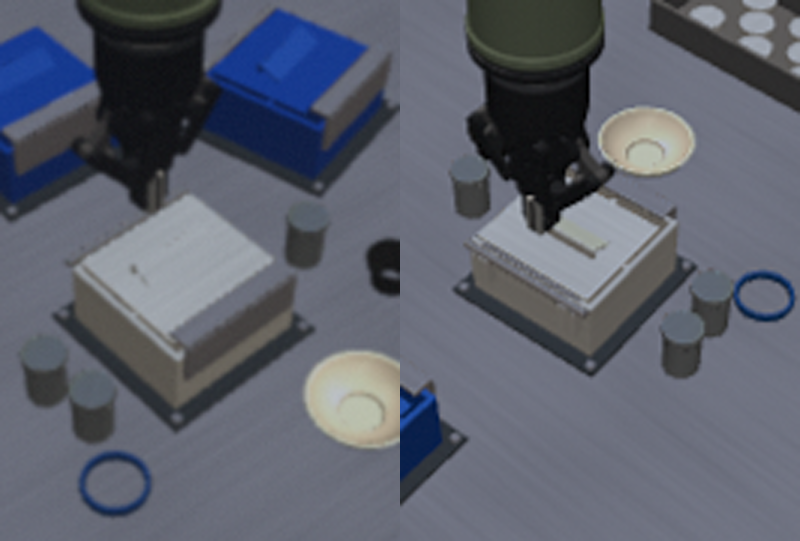

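The flap lies flat: z is 0.0697 at both front and back (69 mm nominal). The catch face is at about 45 mm and the lip mouth at about 112 mm. I'll lower just clear of the plate behind the catch and push.

Call:
jog_arm([
  [[0, 0, -0.6], [0, 0, 0], 255],
  [[0, 0, -1.05], [0, 0, 0], 255],
  [[0, 0, -1.15], [0, 0, 0], 255],
  [[0.1, 0.01, -1.15], [0, 0, 0], 255],
  [[0.2, 0.015, -1.15], [0, 0, 0], 255],
  [[0.3, 0.02, -1.15], [0, 0, 0], 255],
  [[0.38, 0.03, -1.15], [0, 0, 0], 255],
  [[0.46, 0.034, -1.15], [0, 0, 0], 255],
  [[0.54, 0.04, -1.15], [0, 0, 0], 255],
  [[0.62, 0.045, -1.15], [0, 0, 0], 255],
  [[0.7, 0.05, -1.15], [0, 0, 0], 255],
  [[0.76, 0.055, -1.15], [0, 0, 0], 255],
  [[0.82, 0.06, -1.15], [0, 0, 0], 255],
  [[0.86, 0.063, -1.15], [0, 0, 0], 255],
  [[0.86, 0.063, -1.15], [0, 0, 0], 255],
])

```text
time_s: 8.6
position: [0.5964, 0.0488, 0.0567]
eef_rot: [-2.13, -2.309, 0.002]
wrist_force: [-11.7, -0.1, 20.1]
width: 0.0
```

```bash
python3 look.py 7
```

```text
8.6 [0.5964 0.0488 0.0567] [-2.130e+00 -2.309e+00  2.000e-03] [-11.65  -0.13  20.08] [-0.22  0.69  0.06  1.79 -0.06  0.66  1.52]
```

View pics/l7.png

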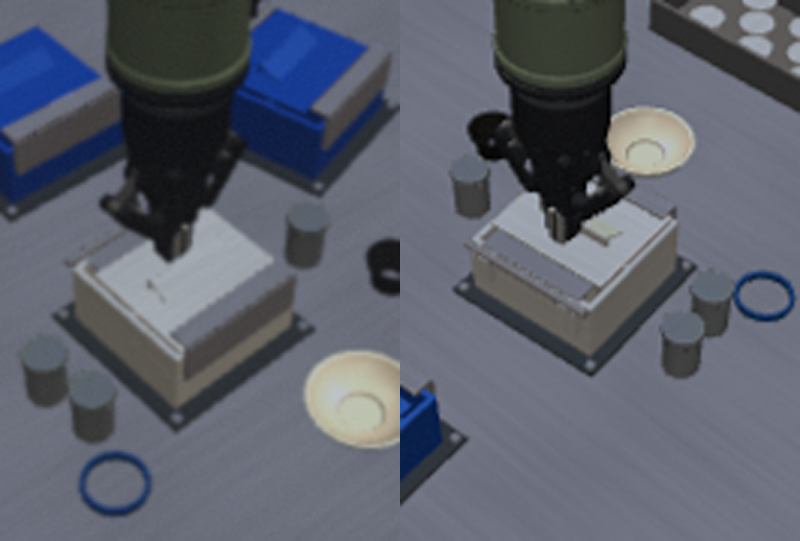

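The flap has slid: the gap at the hinge side shows at (540,260) in the side half. There's still a 20 N down-load from the tip on the plate, so I'll ease up 2 mm and push a little further to find the stop.

Call:
jog_arm([
  [[0, 0, 0.07], [0, 0, 0], 255],
  [[0.04, 0.003, 0.07], [0, 0, 0], 255],
  [[0.08, 0.006, 0.07], [0, 0, 0], 255],
  [[0.12, 0.01, 0.07], [0, 0, 0], 255],
  [[0.12, 0.01, 0.07], [0, 0, 0], 255],
])

```text
time_s: 9.2
position: [0.5968, 0.0488, 0.0576]
eef_rot: [-2.127, -2.305, 0.011]
wrist_force: [-19.7, -0.1, 10.2]
width: -0.0
```

Run:
```python
from cell import bot
s=bot.state();print(s['position'].round(4),s['wrist_force'].round(1))
```

```text
[0.5968 0.0488 0.0576] [-19.7  -0.1  10.2]
```

It only gave 0.4 mm for 8 N more, which looks like the hard stop. I'll back off, lift and measure.

Call:
jog_arm([
  [[-0.2, -0.015, 0], [0, 0, 0], 255],
  [[-0.25, -0.02, 0.3], [0, 0, 0], 255],
  [[-0.25, -0.02, 1.5], [0, 0, 0], 255],
  [[-1.5, -0.1, 3.0], [0, 0, 0], 255],
  [[-3.0, -0.2, 5.0], [0, 0, 0], 255],
  [[-4.0, -0.3, 5.0], [0, 0, 0], 255],
  [[-4.0, -0.3, 5.0], [0, 0, 0], 255],
  [[-4.0, -0.3, 5.0], [0, 0, 0], 255],
])

```text
time_s: 10.0
position: [0.477, 0.0398, 0.2089]
eef_rot: [-2.128, -2.306, 0.008]
wrist_force: [0.2, -0.0, -0.3]
width: 0.001
```

```bash
python3 look.py 8;  python3 - <<'E'
from h import *
H=np.array([.543,.045,.064])
for n in('scene','side'):
    c=pickle.load(open(n+'8.pkl','rb'));P=cloud(c).reshape(-1,3)
    x=(P-H)@[.9973,.073,0];y=(P-H)@[-.073,.9973,0];z=P[:,2]
    for a in list(range(4,40,4))+[96,100,104,108]:
        q=(abs(y)<.05)&(x>a/1e3)&(x<=(a+4)/1e3)&(z<.1)
        if q.sum(): print(n,'strip',a,q.sum(),np.median(z[q]).round(4))
    k=(abs(y)<.032)&(z<.09)&(z>.06)
    for a in range(50,100,3):
        q=k&(x>a/1e3)&(x<=(a+3)/1e3)
        if q.sum(): print(n,a,q.sum(),np.median(z[q]).round(4))
    l=(abs(y)<.05)&(x>.10)&(x<.14)&(z>.0735)&(z<.085)
    print('lip x',np.percentile(x[l],[2,98]).round(4))
E
```

```text
10.0 [0.477  0.0398 0.2089] [-2.128 -2.306  0.008] [ 0.22 -0.02 -0.25] [-0.27  0.31  0.08  1.99 -0.03  0.86  1.48]
scene strip 4 46 0.0653
scene strip 8 53 0.0656
scene strip 12 66 0.0655
scene strip 16 38 0.0657
scene strip 20 30 0.0689
scene strip 24 50 0.0695
scene strip 28 57 0.0697
scene strip 32 50 0.0693
scene strip 36 55 0.0695
scene strip 96 62 0.0695
scene strip 100 60 0.0695
scene strip 104 54 0.0697
scene strip 108 11 0.0704
scene 50 9 0.0707
scene 56 12 0.0795
scene 59 38 0.079
scene 62 40 0.0777
scene 65 31 0.0765
scene 68 37 0.0749
scene 71 35 0.0734
scene 74 33 0.0725
scene 77 38 0.071
scene 80 30 0.0698
scene 83 24 0.069
scene 86 35 0.0697
scene 89 20 0.0696
scene 92 36 0.0696
scene 95 26 0.0693
scene 98 27 0.0695
lip x [0.1125 0.1319]
side strip 4 195 0.0207
side strip 8 223 0.0334
side strip 12 47 0.0664
side strip 16 50 0.0657
side strip 20 84 0.0672
side strip 24 48 0.0695
side strip 28 59 0.0699
side strip 32 52 0.0699
side strip 36 50 0.0698
side strip 96 47 0.0701
side strip 100 46 0.07
side strip 104 44 0.0695
side strip 108 62 0.0704
side 50 24 0.0707
side 53 21 0.0699
side 56 57 0.0746
side 59 39 0.0776
side 62 19 0.0786
side 65 10 0.077
side 68 19 0.0759
side 71 14 0.074
side 74 15 0.073
side 77 15 0.0712
side 80 16 0.07
side 83 25 0.0703
side 86 22 0.0701
side 89 21 0.0704
side 92 25 0.0703
side 95 20 0.0695
side 98 22 0.0701
lip x [0.1111 0.1306]
```

View pics/l8.png

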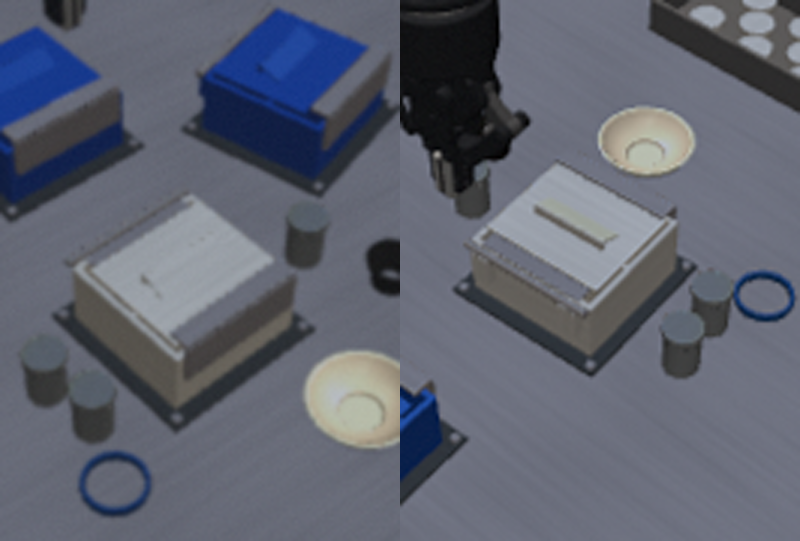

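This check showed a problem. The flap is flat and under the lip, but the catch face is at about 57 mm and the trailing edge at about 21 mm, so tuck is only about 13 mm. My tip was at the 18 mm stop but still loaded on the plate when I retreated, so friction dragged the flap back. I'll push again with the tip clear of the plate and unload before lifting.

Call:
jog_arm([
  [[1.5, 0.1, -1.0], [0, 0, 0], 255],
  [[2.8, 0.2, -2.5], [0, 0, 0], 255],
  [[3.4, 0.25, -3.6], [0, 0, 0], 255],
  [[3.4, 0.25, -4.4], [0, 0, 0], 255],
  [[3.4, 0.25, -4.95], [0, 0, 0], 255],
  [[3.4, 0.25, -4.95], [0, 0, 0], 255],
])

```text
time_s: 10.7
position: [0.5819, 0.0475, 0.0576]
eef_rot: [-2.128, -2.306, 0.01]
wrist_force: [-0.1, 0.7, 12.9]
width: 0.001
```

```bash
python3 look.py 9
```

```text
10.7 [0.5819 0.0475 0.0576] [-2.128 -2.306  0.01 ] [-0.11  0.73 12.85] [-0.22  0.68  0.06  1.83 -0.06  0.65  1.52]
```

View pics/l9.png

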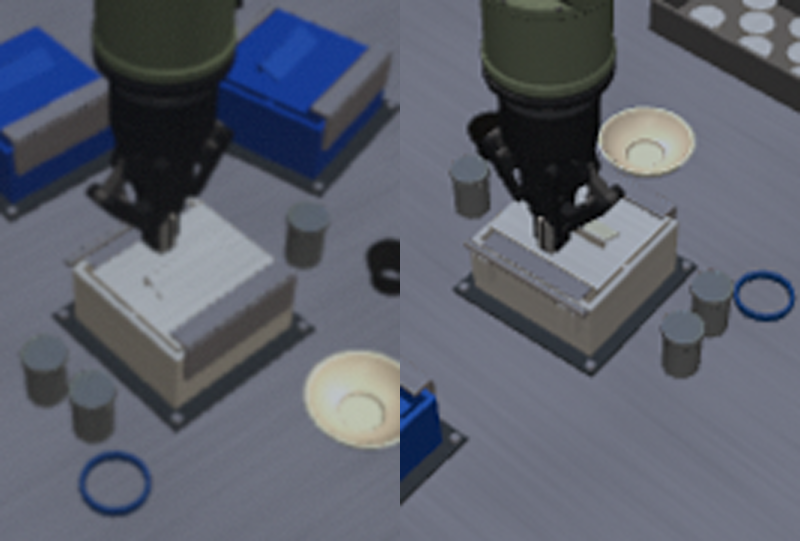

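Call:
jog_arm([
  [[0, 0, 0.1], [0, 0, 0], 255],
  [[0, 0, 0.1], [0, 0, 0], 255],
])

```text
time_s: 11.0
position: [0.5818, 0.0475, 0.0599]
eef_rot: [-2.127, -2.305, 0.011]
wrist_force: [0.1, 0.1, -0.5]
width: -0.001
```

Now it's clear of the plate with zero force. Pushing.

Call:
jog_arm([
  [[0.1, 0.01, 0.03], [0, 0, 0], 255],
  [[0.2, 0.015, 0.03], [0, 0, 0], 255],
  [[0.28, 0.02, 0.03], [0, 0, 0], 255],
  [[0.36, 0.026, 0.03], [0, 0, 0], 255],
  [[0.42, 0.03, 0.03], [0, 0, 0], 255],
  [[0.48, 0.035, 0.03], [0, 0, 0], 255],
  [[0.53, 0.04, 0.03], [0, 0, 0], 255],
  [[0.57, 0.04, 0.03], [0, 0, 0], 255],
  [[0.6, 0.044, 0.03], [0, 0, 0], 255],
  [[0.6, 0.044, 0.03], [0, 0, 0], 255],
])

```text
time_s: 12.0
position: [0.5967, 0.0485, 0.0599]
eef_rot: [-2.124, -2.302, 0.019]
wrist_force: [-17.8, -0.5, 4.9]
width: 0.0
```

Same stop position (x = 0.5967) at 17.8 N. Next is a gentle unload, up and off the plate before retreating.

Call:
jog_arm([
  [[0, 0, 0.07], [0, 0, 0], 255],
  [[-0.03, 0, 0.15], [0, 0, 0], 255],
  [[-0.06, 0, 0.4], [0, 0, 0], 255],
  [[-0.1, 0, 1.0], [0, 0, 0], 255],
  [[-1.5, -0.1, 3.0], [0, 0, 0], 255],
  [[-3.0, -0.2, 5.0], [0, 0, 0], 255],
  [[-4.0, -0.3, 5.0], [0, 0, 0], 255],
  [[-4.0, -0.3, 5.0], [0, 0, 0], 255],
])

```text
time_s: 12.8
position: [0.4752, 0.0391, 0.2129]
eef_rot: [-2.126, -2.303, 0.014]
wrist_force: [0.4, 0.4, -1.2]
width: 0.003
```

```bash
python3 look.py 10;  python3 - <<'E'
from h import *
H=np.array([.543,.045,.064])
def prof(t):
  for n in('scene','side'):
    c=pickle.load(open(n+t+'.pkl','rb'));P=cloud(c).reshape(-1,3)
    x=(P-H)@[.9973,.073,0];y=(P-H)@[-.073,.9973,0];z=P[:,2]
    print(t,n,'edge',[(a,np.median(z[q]).round(4)) for a in range(10,36,2) if (q:=(abs(y)<.05)&(x>a/1e3)&(x<=(a+2)/1e3)&(z<.1)&(z>.05)).sum()])
    k=(abs(y)<.032)&(z<.09)&(z>.06)
    q=k&(x>.05)&(x<.1)&(z>.0725)&(z<.078)   # slope: intercept with plate
    p=np.polyfit(z[q],x[q],1);print('slope x at z=.074',np.polyval(p,.074).round(4),q.sum())
    f=(abs(y)<.05)&(x>.09)&(x<.108);print('front z',np.percentile(z[f],[10,50,90]).round(4))
prof('6') if 0 else None
prof('8');prof('10')
E
```

```text
12.8 [0.4752 0.0391 0.2129] [-2.126 -2.303  0.014] [ 0.44  0.44 -1.18] [-0.27  0.3   0.08  1.98 -0.03  0.87  1.48]
8 scene edge [(10, np.float64(0.0659)), (12, np.float64(0.0658)), (14, np.float64(0.0655)), (16, np.float64(0.0654)), (18, np.float64(0.0661)), (20, np.float64(0.0684)), (22, np.float64(0.0692)), (24, np.float64(0.0696)), (26, np.float64(0.0694)), (28, np.float64(0.0697)), (30, np.float64(0.0697)), (32, np.float64(0.0693)), (34, np.float64(0.0694))]
slope x at z=.074 0.0726 142
front z [0.0679 0.0695 0.0711]
8 side edge [(10, np.float64(0.0655)), (12, np.float64(0.0663)), (14, np.float64(0.0665)), (16, np.float64(0.0652)), (18, np.float64(0.0662)), (20, np.float64(0.0662)), (22, np.float64(0.0679)), (24, np.float64(0.0696)), (26, np.float64(0.0693)), (28, np.float64(0.0699)), (30, np.float64(0.0703)), (32, np.float64(0.07)), (34, np.float64(0.07))]
slope x at z=.074 0.0699 104
front z [0.0679 0.07   0.0718]
10 scene edge [(10, np.float64(0.0654)), (12, np.float64(0.0651)), (14, np.float64(0.0658)), (16, np.float64(0.0656)), (18, np.float64(0.0657)), (20, np.float64(0.0657)), (22, np.float64(0.0659)), (24, np.float64(0.0668)), (26, np.float64(0.0688)), (28, np.float64(0.0689)), (30, np.float64(0.0696)), (32, np.float64(0.0698)), (34, np.float64(0.0698))]
slope x at z=.074 0.0771 136
front z [0.0679 0.0696 0.0712]
10 side edge [(10, np.float64(0.0657)), (12, np.float64(0.0658)), (14, np.float64(0.0658)), (16, np.float64(0.0663)), (18, np.float64(0.0659)), (20, np.float64(0.0665)), (22, np.float64(0.0659)), (24, np.float64(0.0664)), (26, np.float64(0.0676)), (28, np.float64(0.0691)), (30, np.float64(0.0699)), (32, np.float64(0.0706)), (34, np.float64(0.0694))]
slope x at z=.074 0.0742 100
front z [0.0677 0.0698 0.0717]
```

View pics/l10.png

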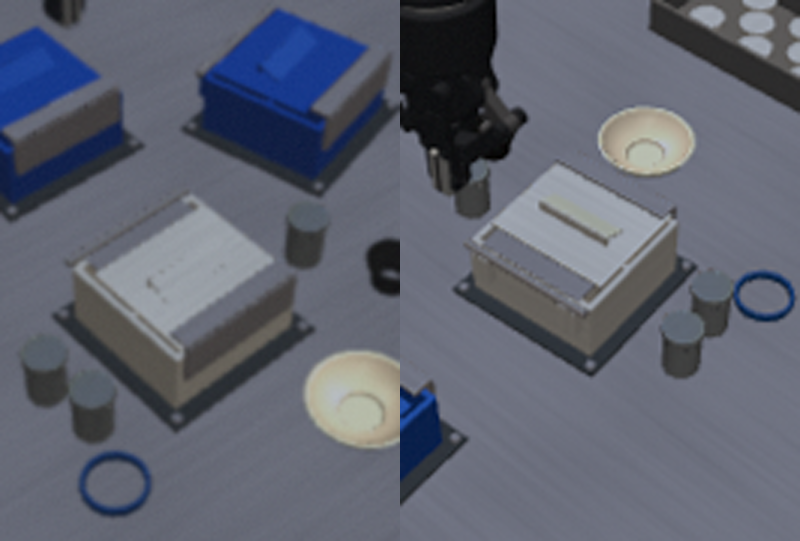

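Run:
```python
from h import *
H=np.array([.543,.045,.064])
for t in('6','8','10'):
  for n in('scene','side'):
    c=pickle.load(open(n+t+'.pkl','rb'));P=cloud(c).reshape(-1,3)
    x=(P-H)@[.9973,.073,0];y=(P-H)@[-.073,.9973,0];z=P[:,2]
    q=(y<-.005)&(y>-.031)&(z>.0725)&(z<.078)&(x>.04)&(x<.1)
    # intercept using slope fixed 22mm per 10mm
    print(t,n,q.sum(),np.median(x[q]+2.2*(z[q]-.074)).round(4))
```

```text
6 scene 63 0.0595
6 side 56 0.0613
8 scene 54 0.0711
8 side 51 0.072
10 scene 55 0.0773
10 side 50 0.0775
```

The flap is now home. The trailing edge is at about 25–26 mm (8 + 18 = 26 expected). The catch has moved 16–18 mm from where it started, which fits an 18 mm stop less a 0–2 mm start. The plate is level at 0.0697, and the picture shows the loose objects where they were. Handing in.

```bash
python3 -c "
from cell import bot
print(bot.close_job())"
```

```text
the job is handed in; nothing more can be done
None
```

The aluminium box is closed: its flap is flat over the canisters and pushed home under the lip. I handed it in at about 13 s, with the gripper well clear of everything.

I folded the flap with the shut fingertips on its outer face, pressed it onto its stop at about 20 N, then pushed it by the thumb catch.

**Last checks**
- **Flat:** depth puts the outer face at about 69.7 mm near the free edge, which matches the earlier flat reading of 69.7 mm (69 mm nominal).
- **Home:** the trailing edge sits at about 25–26 mm from the hinge, where 26 mm is expected. The catch moved about 17.8 mm in one view and 16.2 mm in the other. That fits an 18 mm stop less a 0–2 mm start, to within about 1 mm. The stop was met at the same place twice, at 18–20 N.
- **Surroundings:** the loose canisters, ring and dish look unmoved in the before and after pictures. The eyecup is only partly visible in the last one. I compared these by eye, not by measurement.

**What failed or disagreed**
- **First push:** my fingertip was still pressing on the plate when I pulled back, and it dragged the flap out to about 13 mm. I pushed it home again with the tip held just clear of the plate and released it upward.
- **Fingertip position:** all three cameras put the shut fingertips about 14 mm behind the TCP, where the text says 25 mm ahead. Contact agreed with the cameras to within about 4 mm, so I used the camera value.

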